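Finish the second layer of cartons in a crossed pinwheel bond

TASK

Finish the second layer on the despatch board: set the three loose cartons down on the stack, beside the one already laid there, so that the four lie flat as a closed pinwheel round the open centre, turning the opposite way to the layer below so that every joint is bridged. Keep the outer faces flush with the layer below and every labelled end facing outwards. Set the cartons down rather than dropping them, do not push the cartons already stacked out of place, and leave the other things on the worktop where they stand.

Things in the scene. Friction and masses are not known exactly. Their poses are not given: they have to be found in the camera images.
- board: plywood despatch board on two battens, 155 x 155 x 26 mm, standing still on the worktop. Origin at the centre of its underside, x and y along its edges, z up. On it stand four cartons (lower layer) as a pinwheel of 144 x 144 mm round an open centre of 54 x 54 mm, centred on the board and square to it, with joints of 4 mm; the lower layer's top is 70 mm above the worktop.
- carton_a: kraft cardboard carton 95 x 45 x 44 mm (x, y, z), about 0.16 kg; origin at the centre of its underside, x along its length towards the end with the white and blue label (the label folds over that end's upper edge), z up; it starts lying flat on the worktop, away from the board, at any yaw
- carton_b: kraft cardboard carton 95 x 45 x 44 mm (x, y, z), about 0.16 kg; origin at the centre of its underside, x along its length towards the end with the white and blue label (the label folds over that end's upper edge), z up; it starts lying flat on the worktop, away from the board, at any yaw
- carton_c: kraft cardboard carton 95 x 45 x 44 mm (x, y, z), about 0.16 kg; origin at the centre of its underside, x along its length towards the end with the white and blue label (the label folds over that end's upper edge), z up; it starts lying flat on the worktop, away from the board, at any yaw
- carton_a_label (a point): middle of the upper edge of carton_a's labelled end, 47.5 mm along x from its middle and 44 mm up
- carton_b_label (a point): middle of the upper edge of carton_b's labelled end, 47.5 mm along x from its middle and 44 mm up
- carton_c_label (a point): middle of the upper edge of carton_c's labelled end, 47.5 mm along x from its middle and 44 mm up
- laid: kraft cardboard carton 95 x 45 x 44 mm (x, y, z), about 0.16 kg; origin at the centre of its underside, x along its length towards the end with the white and blue label (the label folds over that end's upper edge), z up; it already lies in its place in the second layer (place_0) and shows how that layer turns
- lower_0: kraft cardboard carton 95 x 45 x 44 mm (x, y, z), about 0.16 kg; origin at the centre of its underside, x along its length towards the end with the white and blue label (the label folds over that end's upper edge), z up; it lies in the lower layer, on the board, label outwards
- lower_1: kraft cardboard carton 95 x 45 x 44 mm (x, y, z), about 0.16 kg; origin at the centre of its underside, x along its length towards the end with the white and blue label (the label folds over that end's upper edge), z up; it lies in the lower layer, on the board, label outwards
- lower_2: kraft cardboard carton 95 x 45 x 44 mm (x, y, z), about 0.16 kg; origin at the centre of its underside, x along its length towards the end with the white and blue label (the label folds over that end's upper edge), z up; it lies in the lower layer, on the board, label outwards
- lower_3: kraft cardboard carton 95 x 45 x 44 mm (x, y, z), about 0.16 kg; origin at the centre of its underside, x along its length towards the end with the white and blue label (the label folds over that end's upper edge), z up; it lies in the lower layer, on the board, label outwards
- place_1 (a point): where the middle of a carton's underside belongs in the second layer (one of the three free places), 70 mm above the worktop; axes as the board's. Seen from above, place_0 to place_3 follow one another anticlockwise round the board
- place_1_out (a point): where the middle of the upper edge of the labelled end of the carton in place_1 belongs (its outward end). On the half away from the label, the carton's inner long side borders the open centre: a grip across its width, 10 to 22 mm from its middle on that half, has one finger in the open centre and one outside the stack
- place_2 (a point): where the middle of a carton's underside belongs in the second layer (one of the three free places), 70 mm above the worktop; axes as the board's. Seen from above, place_0 to place_3 follow one another anticlockwise round the board
- place_2_out (a point): where the middle of the upper edge of the labelled end of the carton in place_2 belongs (its outward end). On the half away from the label, the carton's inner long side borders the open centre: a grip across its width, 10 to 22 mm from its middle on that half, has one finger in the open centre and one outside the stack
- place_3 (a point): where the middle of a carton's underside belongs in the second layer (one of the three free places), 70 mm above the worktop; axes as the board's. Seen from above, place_0 to place_3 follow one another anticlockwise round the board
- place_3_out (a point): where the middle of the upper edge of the labelled end of the carton in place_3 belongs (its outward end). On the half away from the label, the carton's inner long side borders the open centre: a grip across its width, 10 to 22 mm from its middle on that half, has one finger in the open centre and one outside the stack
- specimen_jar: clear jar with a black lid, 50 mm across, 65 mm high; bystander, origin at the centre of its underside
- brown_bottle: brown glass bottle with a white cap, 45 mm across, 89 mm high; bystander, origin at the centre of its underside
- vial_1: small glass vial with a grey cap, 22 mm across, 35 mm high; bystander, origin at the centre of its underside
- crucible: white open cup, 83 mm across, 58 mm high; bystander, origin at the centre of its underside
- scoop: pink plastic measuring scoop lying flat, 129 mm long; bystander, origin at the centre of its underside
Not all that is in view belongs to the job. What is shaped like the carton_b but purple is not meant.

How it is judged:
At the end, for the whole second after the job is handed in: Each free place of the second layer holds one carton: middle within 8 mm, labelled end within 10 mm of its outward place, underside within 4 mm of the lower layer's top, level within 0.06 rad, at rest. Cartons already stacked: moved under 8 mm, turned under 0.1 rad (((horizontal distance between carton_a and place_1 below 0.008 m and horizontal distance between carton_a_label and place_1_out below 0.01 m) or (horizontal distance between carton_b and place_1 below 0.008 m and horizontal distance between carton_b_label and place_1_out below 0.01 m) or (horizontal distance between carton_c and place_1 below 0.008 m and horizontal distance between carton_c_label and place_1_out below 0.01 m)) and ((horizontal distance between carton_a and place_2 below 0.008 m and horizontal distance between carton_a_label and place_2_out below 0.01 m) or (horizontal distance between carton_b and place_2 below 0.008 m and horizontal distance between carton_b_label and place_2_out below 0.01 m) or (horizontal distance between carton_c and place_2 below 0.008 m and horizontal distance between carton_c_label and place_2_out below 0.01 m)) and ((horizontal distance between carton_a and place_3 below 0.008 m and horizontal distance between carton_a_label and place_3_out below 0.01 m) or (horizontal distance between carton_b and place_3 below 0.008 m and horizontal distance between carton_b_label and place_3_out below 0.01 m) or (horizontal distance between carton_c and place_3 below 0.008 m and horizontal distance between carton_c_label and place_3_out below 0.01 m)) and height (world z) of carton_a between 0.066 and 0.074 m and angle between each of carton_a, carton_b, carton_c's own z axis and vertical below 0.06 rad and linear speed of each of carton_a, carton_b, carton_c below 0.02 m/s and height (world z) of carton_b between 0.066 and 0.074 m and height (world z) of carton_c between 0.066 and 0.074 m and distance of each of lower_0, lower_1, lower_2, lower_3, laid from where it was at the start of the episode below 0.008 m and angle between the x axis of each of lower_0, lower_2, laid and the x axis of board, either way round below 0.1 rad and angle between the x axis of each of lower_1, lower_3 and the y axis of board, either way round below 0.1 rad); the robot touches nothing.
It fails at once if a carton is let fall (out of the fingers and faster than 0.6 m/s, a fall of about 2 cm) ((contact force between carton_a and the fingers below 0.05 N and linear speed of carton_a above 0.6 m/s) or (contact force between carton_b and the fingers below 0.05 N and linear speed of carton_b above 0.6 m/s) or (contact force between carton_c and the fingers below 0.05 N and linear speed of carton_c above 0.6 m/s)).
It fails at once if a bystander is shifted more than 30 mm (distance of any of specimen_jar, brown_bottle, vial_1, crucible, scoop from where it was at the start of the episode above 0.03 m).
It fails at once if a bystander is tipped over (angle between any of specimen_jar, brown_bottle, vial_1, crucible's own z axis and vertical above 0.5 rad).
It also fails if it takes over 72 s, if anything falls off the work surface, if the arm or the gripper's body presses on something with over 40 N, if the wrist force passes 120 N, or if a joint passes its speed limit or range.

ROBOT

A 6-joint arm with a two-finger parallel gripper is mounted at the origin on a cart in front of the work surface, level with it; the furniture and walls round the work are solid. World frame = base frame: x ahead of the robot, y to its left, z up, the work surface at z = 0. Lengths are in m, angles in rad, forces in N, time in s.
With the tool pointing down it reaches from about 0.25 to 0.8 m from the base axis. Payload 8.5 kg.
Tool frame: the origin (TCP) lies at the very end of the fingers, on their centre line; the grasp point (between the pads) lies 19 mm behind it; z points along the fingers, y is the line along which they close (so a half turn about z gives the same grasp; the last joint's range is limited). The gripper opens to 85 mm and grips with 20 to 120 N. Pads are 22 mm wide; open, the fingers measure 114 mm over their backs; the gripper's body (76 mm by 85 mm) begins 54 mm behind the grasp point. The pads swing forward as they close: fully open they stand 13 mm farther back than shut.
Start: joints at [1.344, 0.238, -0.013, 1.319, 0, 1.571], TCP at [0.118, 0.512, 0.231] pointing down, gripper open.
Joint ranges: [-2.66, 2.66], [-1.03, 1.9], [-1.14, 1.46], [-1.82, 2.27], [-1.45, 1.34], [-3.14, 3.14]. Speed limits (rad/s): [2.22, 2.22, 2.79, 3.14, 3.14, 3.14].

INTERFACE

Orientations are given as [roll, pitch, yaw] about the fixed x, y, z axes, in that order (R = Rz(yaw) Ry(pitch) Rx(roll)).
In Python, from rig import readout, eyes, workorder gives the robot as it stands.
- The arm moves only by the tool step_arm, never from a script. Its argument "motion" is a list of rows, each an object with "delta_pos": the shift along the tool's x, y, z in mm, a list of three; "delta_rot": the turn, a rotation vector about the tool's x, y, z in degrees, a list of three; "hand": the finger opening in mm, from 0 to 85.4. A call has exactly 5 rows; each row shifts and turns the commanded pose from where the row before left it, along the tool's axes as they then stand; what a row does not reach is not made up. A row lasts 1/10 s, in which the tool goes at most 50 mm and 8.59 degrees, less where a joint would pass 70% of its speed; a pose out of reach is approached as far as the arm can. A call is refused whole if a number of a shift passes 50 or a number of a turn 8.59, either way. A call with a gripper value outside its range is refused whole. The fingers move at their own pace and stop on an object; "squeeze" is the grip in N (left out, the last holds). Time passes only in rows, so rows that do not move let the fingers close, or fill a call up. It gives the time, the measured TCP pose, the force, the opening and the grip force at its end, in the units of the state.
- readout.observe(): the state, without advancing time (a new reading comes with each control period).
- eyes.get_image(name): name is "scene" or "top"; returns a dict with "frame" (384x512x3 uint8, red, green, blue), "K" (3x3 intrinsics, pixels), "eye" and "attitude" of the camera in the world. Camera axes: x right, y down, z forward; pixel columns grow to the right and rows downward; lengths in m; the calibration is good to about 2 mm. A picture is of the moment at which its call begins. There is no depth.
- workorder.hand_in(): hands the job in; it is judged then, once.
The state is a dict: "t": time; "joint_positions": joint angles; "joint_velocities": joint speeds; "tau": joint torques, N m; "tcp_pos": TCP position; "orientation": TCP orientation; "wrist_force": force on the tool from outside, world axes, zero at the start; "wrist_torque": the same for the moment, N m; "grip_width": finger opening in m; "gripper_force": force on a finger pad.
Only numpy, scipy, OpenCV 4.12 (cv2) and the standard library are available. Lean on these libraries where they do the work, as an engineer would, in place of code of your own. Each camera call takes 0.05 s, during which the arm holds its last target. There are 200 camera calls.

## Working session

There is one attempt and no reset: what is moved stays moved. The work goes in short steps, Python scripts to look and compute and a tool call to move; the robot and the scene stay as the last step left them, time stands still between calls to the robot, and variables do not carry over. Pictures are saved under pics/ and viewed, at most 10 in all, crops included, and the job is handed in when it is done.

Besides the shell and the picture viewer there is one more tool, called after "Call:" in YAML: its name, and indented under it one key for each argument. step_arm: Moves the arm, as the interface text tells. Its arguments: {"type":"object","properties":{"motion":{"type":"array"},"squeeze":{"type":"number"}},"required":["motion"]}

```bash
mkdir -p pics; ls; python3 - <<'E'
from rig import readout, eyes
import cv2, numpy as np
s=readout.observe(); print({k:np.round(v,3).tolist() for k,v in s.items()})
for n in("top","scene"):
    d=eyes.get_image(n); cv2.imwrite(f"pics/{n}0.png",d["frame"][:,:,::-1]); print(n,d["K"],d["eye"],d["attitude"])
E
```

```text
pics
{'t': 0.0, 'joint_positions': [1.344, 0.239, -0.014, 1.319, 0.0, 1.571], 'joint_velocities': [-0.001, 0.001, 0.0, -0.0, 0.001, 0.0], 'tau': [-0.0, -53.878, 34.644, 0.018, 0.0, 0.0], 'tcp_pos': [0.118, 0.511, 0.231], 'orientation': [-3.14, -0.0, 2.915], 'wrist_force': [0.773, 0.522, -0.315], 'wrist_torque': [0.086, 0.028, -0.01], 'gripper_force': 0.0, 'grip_width': 0.086}
top [[440.53334471   0.         256.33370026]
 [  0.         440.53334471 192.3854343 ]
 [  0.           0.           1.        ]] [ 0.31789299 -0.05509015  1.51607231] [-3.02390059 -0.00965614 -1.54638005]
scene [[442.6422973    0.         259.32140484]
 [  0.         442.6422973  194.85196779]
 [  0.           0.           1.        ]] [-0.40423097 -0.56702014  1.07102846] [-2.31955253 -0.00298468 -1.05965833]
```

View pics/top0.png

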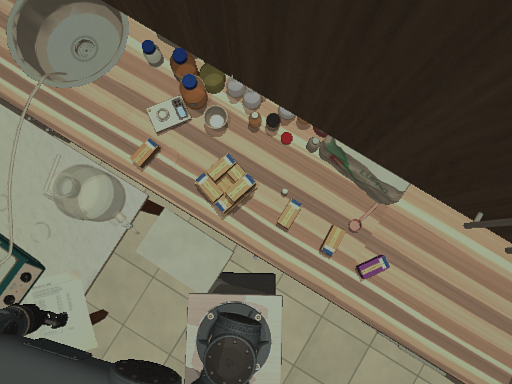

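View pics/scene0.png

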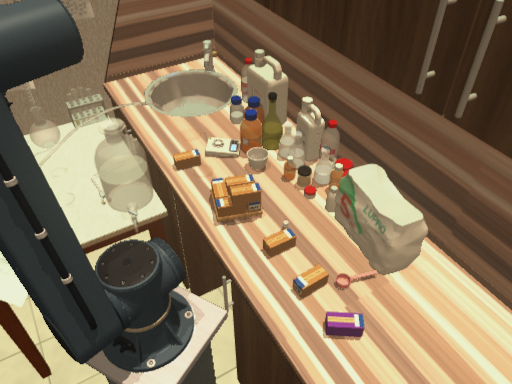

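Top shows the stack near (225,185), loose cartons near (146,153), (290,214) and (333,240), and the purple decoy at (373,267). In the scene view the loose cartons are at (187,160), (280,241) and (311,278). I'll enlarge the crops next.

```bash
python3 - <<'E'
import cv2, numpy as np
t=cv2.imread("pics/top0.png"); s=cv2.imread("pics/scene0.png")
def c(im,u,v,r=33,k=6): return cv2.resize(im[v-r:v+r,u-r:u+r],(396,296) if 0 else (390,300-0),interpolation=cv2.INTER_CUBIC)
def c(im,u,v,w,h): return cv2.resize(im[v-h:v+h,u-w:u+w],(400,300),interpolation=cv2.INTER_CUBIC)
cv2.imwrite("pics/crops.png",np.vstack([np.hstack([c(t,225,185,44,33),c(s,237,197,44,33)]),np.hstack([c(t,310,225,48,36),c(s,295,260,48,36)])]))
cv2.imwrite("pics/crops2.png",np.hstack([c(t,146,153,24,18),c(s,187,160,24,18)]))
E
```

```text
(no output)
```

View pics/crops.png

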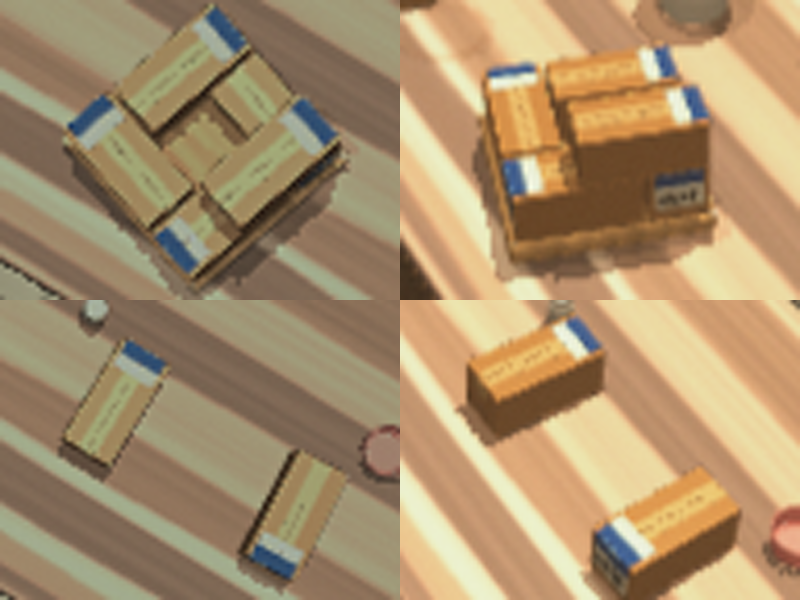

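View pics/crops2.png

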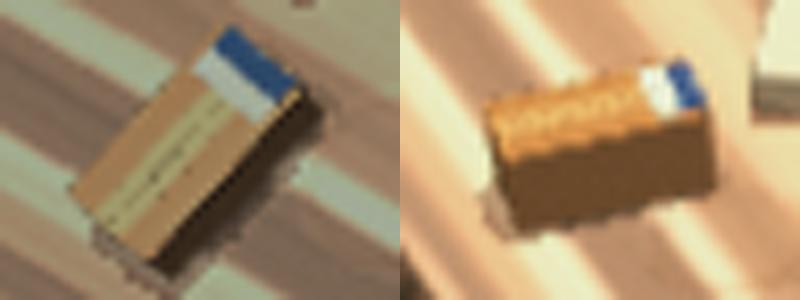

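Crops show `laid` as the taller carton at right-front, with its label to the upper right in top (corners about (300,95),(342,145),(240,225),(200,185) in the crop). The lower layer's outer corners are (210,5), (65,140) and (190,278). Carton tops are also clear, so I'll cast the corner readings to their heights.

```bash
cat > h.py <<'E'
import cv2, numpy as np
from scipy.spatial.transform import Rotation as R
from rig import readout, eyes
def cam(n):
    d=eyes.get_image(n); return d
def cast(d,uv,z):
    uv=np.atleast_2d(np.asarray(uv,float)); r=np.c_[uv,np.ones(len(uv))]@np.linalg.inv(d["K"]).T
    a=np.asarray(d["attitude"]); M=R.from_euler("xyz",a).as_matrix() if a.size==3 else a
    w=r@M.T; e=np.asarray(d["eye"]); return (e+w*((z-e[2])/w[:,2])[:,None])[:,:2]
def crop(d,u,v,w,h,name,W=800,H=600):
    cv2.imwrite(name,cv2.resize(d["frame"][v-h:v+h,u-w:u+w,::-1],(W,H),interpolation=cv2.INTER_CUBIC))
def uv(pts,o,s): return np.array(pts,float)/s+np.array(o)-0.5+0.5/s   # crop -> image pixel centres
def rect(P): # label end corners L1,L2 then other end O1,O2 (O1 opposite L1)
    l=(P[0]+P[1])/2;o=(P[2]+P[3])/2;a=l-o;b=P[0]-P[1]+P[2]-P[3]
    return np.round(np.r_[P.mean(0)*1000,np.degrees(np.arctan2(a[1],a[0])),np.linalg.norm(a)*1000,np.linalg.norm(b)*500,np.degrees(np.arctan2(b[1],b[0]))],1)
E
python3 - <<'E'
from h import *
d={n:cam(n) for n in("top","scene")}
ob=[("laid","top",[(300,95),(342,145),(200,185),(240,225)],(181,152),88,.114),
("laid","scene",[(298,85),(312,122),(167,100),(180,137)],(193,164),88,.114),
("A","top",[(230,25),(303,92),(70,190),(150,262)],(122,135),48,.044),
("A","scene",[(290,62),(307,108),(88,103),(108,163)],(163,142),48,.044),
("B","top",[(125,40),(170,70),(62,138),(108,165)],(262,189),96,.044),
("B","scene",[(178,18),(205,50),(68,72),(97,105)],(247,224),96,.044),
("C","top",[(245,250),(290,280),(300,150),(348,175)],(262,189),96,.044),
("C","scene",[(197,240),(237,275),(305,165),(341,212)],(247,224),96,.044)]
for n,c,p,o,w,z in ob:
    q=uv(p,o,400/w); g=cv2.cvtColor(d[c]["frame"],cv2.COLOR_RGB2GRAY)
    s=cv2.cornerSubPix(g,q.astype(np.float32).reshape(-1,1,2).copy(),(2,2),(-1,-1),(3,50,.01)).reshape(-1,2)
    print(n,c,rect(cast(d[c],q,z)),"sub",rect(cast(d[c],s,z)))
P=cast(d["top"],uv([(210,5),(65,140),(190,278)],(181,152),400/88),.070)*1000
print(P.round(1),np.linalg.norm(P[0]-P[1]),np.linalg.norm(P[2]-P[1]),"centre",((P[0]+P[2])/2).round(1))
P=cast(d["scene"],uv([(85,68),(312,228)],(193,164),400/88),.070)*1000;print(P)
# bystanders near
for n,u,z in(("vial",(284,192),.035),("bottle",(255,119),.089),("crucible",(216,118),.058),("jar",(272,121),.065),("scoop",(355,226),.02),("balance",(169,113),.04),("purple",(373,267),.044)): print(n,(cast(d["top"],u,z)*1000).round())
E
```

```text
laid top [499.  -12.3 -48.1  93.3  43.2  43.6] sub [500.3 -12.6 -47.   91.8  43.4  43.7]
laid scene [501.5 -10.3 -50.8  94.5  40.6  44.3] sub [499.9 -10.  -49.6  97.1  44.1  41.1]
A top [621.9 318.9 -40.1  92.9  43.   49.4] sub [622.3 318.3 -40.7  95.7  42.7  49.4]
A scene [620.6 319.7 -38.3  93.6  41.1  48. ] sub [619.7 318.5 -40.2  93.8  44.2  48.4]
B top [ 424.4 -177.9  -31.9   92.9   43.    59.2] sub [ 424.6 -178.6  -31.3   91.8   44.7   58.5]
B scene [ 420.8 -179.7  -27.6   98.5   37.5   60.9] sub [ 422.2 -178.2  -31.9   94.6   41.    58.1]
C top [ 339.6 -322.8  151.5   93.9   42.8   60.7] sub [ 338.2 -323.   150.4   91.6   46.    58. ]
C scene [ 335.3 -326.1  156.1   96.6   41.3   62.9] sub [ 335.4 -323.3  153.4   97.2   42.    62.9]
[[620.   36.9]
 [517.2 139.2]
 [418.9  44.9]] 144.99430182413232 136.21841651575363 centre [519.5  40.9]
[[527.22907328 142.28645767]
 [462.79497394 -91.19418936]]
vial [[ 497. -159.]]
bottle [[733. -54.]]
crucible [[742.  78.]]
jar [[ 734. -112.]]
scoop [[ 389. -403.]]
balance [[760. 242.]]
purple [[ 254. -457.]]
```

Views agree to about 2–3 mm and sizes match. From `laid` the stack centre is (519,41), and from the lower corners it is (519.5,41). I'll start with B, since the route to it is clear.

Call:
step_arm:
  motion:
    - {"delta_pos":[0,0,0],"delta_rot":[0,0,6.2],"hand":85}
    - {"delta_pos":[0,0,0],"delta_rot":[0,0,6.2],"hand":85}
    - {"delta_pos":[0,0,0],"delta_rot":[0,0,6.1],"hand":85}
    - {"delta_pos":[-38,-26.8,0],"delta_rot":[0,0,0],"hand":85}
    - {"delta_pos":[-38,-26.8,0],"delta_rot":[0,0,0],"hand":85}
  squeeze: 50

```text
t: 0.7
tcp_pos: [0.1548, 0.4254, 0.2305]
orientation: [-3.14, 0.0, 2.594]
wrist_force: [0.5, -0.4, 0.0]
grip_width: 0.0849
gripper_force: 0.0
```

```bash
cat >> h.py <<'E'
def plan(x,y,z,psi,s=None):
    "turn about tool z (deg), then shift in tool axes (mm), assuming tool down; target mm/deg"
    s=s or readout.observe(); p=np.array(s["tcp_pos"])*1000; o=np.degrees(s["orientation"])
    dr=(o[2]-psi+180)%360-180; c,n=np.cos(np.radians(psi)),np.sin(np.radians(psi)); d=np.array([x,y,z])-p
    print("t",round(s["t"],2),"tcp",p.round(1),"rpy",o.round(1),"j6",np.degrees(s["joint_positions"][5]).round(),"width",round(s["grip_width"]*1000,1),"F",np.round(s["wrist_force"],1),"| rotz",round(dr,1),"shift",np.round([c*d[0]+n*d[1],n*d[0]-c*d[1],-d[2]],1))
E
python3 -c "
from h import *
plan(412.8,-172.2,231,148.5)"
```

```text
t 0.7 tcp [154.8 425.4 230.5] rpy [-179.9    0.   148.6] j6 101.0 width 84.9 F [ 0.5 -0.4  0. ] | rotz 0.1 shift [-5.322e+02 -3.748e+02 -5.000e-01]
```

Call:
step_arm:
  motion:
    - {"delta_pos":[-38,-26.8,0],"delta_rot":[0,0,0],"hand":85}
    - {"delta_pos":[-38,-26.8,0],"delta_rot":[0,0,0],"hand":85}
    - {"delta_pos":[-38,-26.8,0],"delta_rot":[0,0,0],"hand":85}
    - {"delta_pos":[-38,-26.8,0],"delta_rot":[0,0,0],"hand":85}
    - {"delta_pos":[-38,-26.8,0],"delta_rot":[0,0,0],"hand":85}

```text
t: 1.2
tcp_pos: [0.247, 0.2109, 0.2314]
orientation: [3.141, 0.0, 2.593]
wrist_force: [1.2, 1.0, 0.4]
grip_width: 0.0853
gripper_force: 0.0
```

Call:
step_arm:
  motion:
    - {"delta_pos":[-38,-26.8,0],"delta_rot":[0,0,0],"hand":85}
    - {"delta_pos":[-38,-26.8,0],"delta_rot":[0,0,0],"hand":85}
    - {"delta_pos":[-38,-26.8,0],"delta_rot":[0,0,0],"hand":85}
    - {"delta_pos":[-38,-26.8,0],"delta_rot":[0,0,0],"hand":85}
    - {"delta_pos":[-38,-26.8,0],"delta_rot":[0,0,0],"hand":85}

```text
t: 1.7
tcp_pos: [0.3391, -0.003, 0.2316]
orientation: [3.141, 0.001, 2.592]
wrist_force: [1.3, 1.2, -1.2]
grip_width: 0.0849
gripper_force: 0.0
```

Call:
step_arm:
  motion:
    - {"delta_pos":[-38,-26.8,0],"delta_rot":[0,0,0],"hand":85}
    - {"delta_pos":[-38,-26.8,20],"delta_rot":[0,0,0],"hand":85}
    - {"delta_pos":[-38,-26.8,20],"delta_rot":[0,0,0],"hand":85}
    - {"delta_pos":[-38,-26.8,20],"delta_rot":[0,0,0],"hand":85}
    - {"delta_pos":[0,0,40],"delta_rot":[0,0,0],"hand":85}

```text
t: 2.2
tcp_pos: [0.4155, -0.1754, 0.1326]
orientation: [3.142, 0.007, 2.588]
wrist_force: [0.6, 0.2, -1.0]
grip_width: 0.0849
gripper_force: 0.0
```

```bash
python3 -c "
from h import *
plan(412.8,-172.2,11,148.5)"
```

```text
t 2.2 tcp [ 415.5 -175.4  132.6] rpy [180.    0.4 148.3] j6 9.0 width 84.9 F [ 0.6  0.2 -1. ] | rotz -0.2 shift [  4.    1.3 121.6]
```

Call:
step_arm:
  motion:
    - {"delta_pos":[4,1.3,40],"delta_rot":[0,0,0],"hand":85}
    - {"delta_pos":[0,0,40],"delta_rot":[0,0,0],"hand":85}
    - {"delta_pos":[0,0,25],"delta_rot":[0,0,0],"hand":85}
    - {"delta_pos":[0,0,15],"delta_rot":[0,0,0],"hand":85}
    - {"delta_pos":[0,0,0],"delta_rot":[0,0,0],"hand":60}

```text
t: 2.7
tcp_pos: [0.4075, -0.1664, 0.0103]
orientation: [-3.141, -0.004, 2.592]
wrist_force: [-0.3, 0.4, 0.6]
grip_width: 0.0732
gripper_force: 0.0
```

Call:
step_arm:
  motion:
    - {"delta_pos":[0,0,0],"delta_rot":[0,0,0],"hand":50}
    - {"delta_pos":[0,0,0],"delta_rot":[0,0,0],"hand":40}
    - {"delta_pos":[0,0,0],"delta_rot":[0,0,0],"hand":35}
    - {"delta_pos":[0,0,0],"delta_rot":[0,0,0],"hand":35}
    - {"delta_pos":[0,0,0],"delta_rot":[0,0,0],"hand":35}

```text
t: 3.2
tcp_pos: [0.4099, -0.1673, 0.0132]
orientation: [3.141, 0.002, 2.592]
wrist_force: [-0.9, 1.2, 7.1]
grip_width: 0.0445
gripper_force: 51.6
```

```bash
python3 -c "
from h import *
plan(412.8,-172.2,11,148.5)
d=cam('top');crop(d,290,214,36,27,'pics/b1.png',400,300)
d=cam('scene');crop(d,280,241,36,27,'pics/b2.png',400,300)
cv2.imwrite('pics/b.png',np.hstack([cv2.imread('pics/b1.png'),cv2.imread('pics/b2.png')]))"
```

```text
t 3.2 tcp [ 409.9 -167.3   13.2] rpy [1.800e+02 1.000e-01 1.485e+02] j6 9.0 width 44.5 F [-0.9  1.2  7.1] | rotz 0.0 shift [-5.  -2.7  2.2]
```

View pics/b.png

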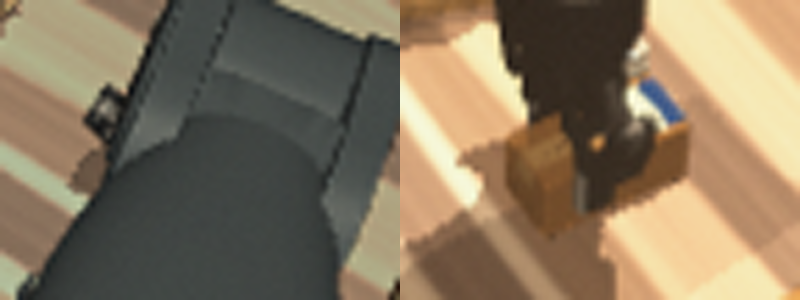

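B is gripped (the scene half shows the fingers round the carton, label end at upper right, near (660,100)). I'll lift and turn it for place_3.

Call:
step_arm:
  motion:
    - {"delta_pos":[0,0,-30],"delta_rot":[0,0,0],"hand":35}
    - {"delta_pos":[0,0,-45],"delta_rot":[0,0,0],"hand":35}
    - {"delta_pos":[0,0,-45],"delta_rot":[0,0,8],"hand":35}
    - {"delta_pos":[0,0,-40],"delta_rot":[0,0,8],"hand":35}
    - {"delta_pos":[0,0,-20],"delta_rot":[0,0,8],"hand":35}
  squeeze: 60

```text
t: 3.8
tcp_pos: [0.4102, -0.1674, 0.1962]
orientation: [3.139, 0.005, 2.167]
wrist_force: [1.6, -0.2, -2.7]
grip_width: 0.0442
gripper_force: 62.5
```

Call:
step_arm:
  motion:
    - {"delta_pos":[0,0,0],"delta_rot":[0,0,8],"hand":35}
    - {"delta_pos":[0,0,0],"delta_rot":[0,0,8],"hand":35}
    - {"delta_pos":[0,0,0],"delta_rot":[0,0,8],"hand":35}
    - {"delta_pos":[0,0,0],"delta_rot":[0,0,8],"hand":35}
    - {"delta_pos":[0,0,0],"delta_rot":[0,0,8],"hand":35}

```text
t: 4.3
tcp_pos: [0.409, -0.1669, 0.1926]
orientation: [3.141, 0.0, 1.469]
wrist_force: [-0.3, -0.2, -1.4]
grip_width: 0.0438
gripper_force: 62.5
```

Call:
step_arm:
  motion:
    - {"delta_pos":[0,0,0],"delta_rot":[0,0,8],"hand":35}
    - {"delta_pos":[0,0,0],"delta_rot":[0,0,8],"hand":35}
    - {"delta_pos":[0,0,0],"delta_rot":[0,0,8],"hand":35}
    - {"delta_pos":[0,0,0],"delta_rot":[0,0,8],"hand":35}
    - {"delta_pos":[0,0,0],"delta_rot":[0,0,8],"hand":35}

```text
t: 4.8
tcp_pos: [0.409, -0.1669, 0.1926]
orientation: [3.141, -0.0, 0.771]
wrist_force: [0.9, -0.0, -1.2]
grip_width: 0.0443
gripper_force: 62.5
```

```bash
python3 -c "
from h import *
plan(479.4,71.6,185,43.7)"
```

```text
t 4.8 tcp [ 409.  -166.9  192.6] rpy [180.   -0.   44.2] j6 114.0 width 44.3 F [ 0.9 -0.  -1.2] | rotz 0.5 shift [ 215.7 -123.8    7.6]
```

Call:
step_arm:
  motion:
    - {"delta_pos":[0,0,0],"delta_rot":[0,0,0.5],"hand":35}
    - {"delta_pos":[43.2,-24.8,0],"delta_rot":[0,0,0],"hand":35}
    - {"delta_pos":[43.2,-24.8,0],"delta_rot":[0,0,0],"hand":35}
    - {"delta_pos":[43.1,-24.8,0],"delta_rot":[0,0,0],"hand":35}
    - {"delta_pos":[43.1,-24.8,0],"delta_rot":[0,0,0],"hand":35}

```text
t: 5.3
tcp_pos: [0.4645, 0.026, 0.1926]
orientation: [3.141, -0.001, 0.772]
wrist_force: [0.6, -0.9, -1.2]
grip_width: 0.0445
gripper_force: 62.3
```

Call:
step_arm:
  motion:
    - {"delta_pos":[43.1,-24.6,0],"delta_rot":[0,0,0],"hand":35}
    - {"delta_pos":[0,0,20],"delta_rot":[0,0,0],"hand":35}
    - {"delta_pos":[0,0,20],"delta_rot":[0,0,0],"hand":35}
    - {"delta_pos":[0,0,20],"delta_rot":[0,0,0],"hand":35}
    - {"delta_pos":[0,0,0],"delta_rot":[0,0,0],"hand":35}

```text
t: 5.8
tcp_pos: [0.4766, 0.0719, 0.1302]
orientation: [-3.139, 0.003, 0.772]
wrist_force: [-0.8, 0.4, -0.8]
grip_width: 0.0441
gripper_force: 62.3
```

Call:
step_arm:
  motion:
    - {"delta_pos":[0,0,10],"delta_rot":[0,0,0],"hand":35}
    - {"delta_pos":[0,0,0],"delta_rot":[0,0,0],"hand":35}
    - {"delta_pos":[0,0,0],"delta_rot":[0,0,0],"hand":35}
    - {"delta_pos":[0,0,0],"delta_rot":[0,0,0],"hand":35}
    - {"delta_pos":[0,0,0],"delta_rot":[0,0,0],"hand":35}

```text
t: 6.3
tcp_pos: [0.4785, 0.0719, 0.1226]
orientation: [3.141, -0.001, 0.768]
wrist_force: [0.7, -0.1, -1.6]
grip_width: 0.0443
gripper_force: 62.3
```

```bash
python3 -c "
from h import *
plan(479.4,71.6,83,43.7)
d=cam('top');crop(d,225,185,44,33,'pics/b1.png',400,300)
d=cam('scene');crop(d,237,190,44,33,'pics/b2.png',400,300)
cv2.imwrite('pics/bp.png',np.hstack([cv2.imread('pics/b1.png'),cv2.imread('pics/b2.png')]))"
```

```text
t 6.3 tcp [478.5  71.9 122.6] rpy [180.  -0.  44.] j6 145.0 width 44.3 F [ 0.7 -0.1 -1.6] | rotz 0.3 shift [ 0.4  0.8 39.6]
```

View pics/bp.png

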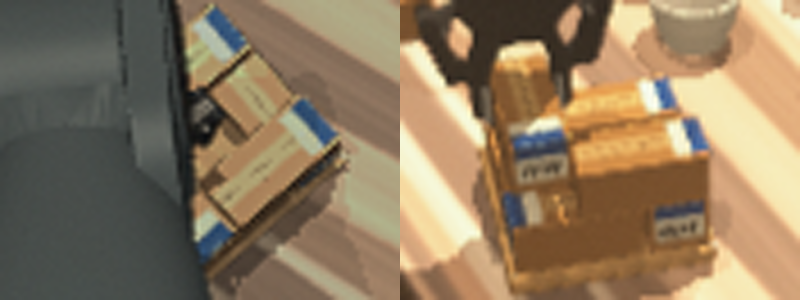

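B hangs over place_3, label facing outward; its front upper edge is at about (115,153)–(168,150) in the scene half. Checking that against where it should be.

```bash
python3 -c "
from h import *
d=cam('scene')
for p in [[(115,137),(168,132)],[(115,155),(168,151)],[(98,85),(112,122),(0,0)]]:
    print((cast(d,uv(p,(193,157),400/88),.1534)*1000).round(1))
M=R.from_euler('xyz',d['attitude']).as_matrix()
def proj(P):
    q=(np.array(P)/1000-d['eye'])@M; q=q@d['K'].T; return ((q[:2]/q[2]+.5-np.array([193,157]))*400/88).round(1)
u=np.array([-.719,-.695]);n=np.array([.695,-.719]);c=np.array([466.3,60.1])
for a,b in((47.5,22.5),(47.5,-22.5),(-47.5,22.5),(-47.5,-22.5)): print(a,b,proj([*(c+a*u+b*n),153.4]),proj([*(c+a*u+b*n),109.4]))
"
```

```text
[[427.3  43.7]
 [449.5  14.9]]
[[412.   33.7]
 [433.1   4.6]]
[[467.4  84.1]
 [439.3  54. ]
 [512.6 200.7]]
47.5 22.5 [172.1 135.9] [174.7 182.8]
47.5 -22.5 [107.2 147. ] [111.3 193.9]
-47.5 22.5 [144.5  50.4] [147.6  96.9]
-47.5 -22.5 [82.6 60.5] [ 86.9 107.1]
```

Prediction and picture agree to about 1 px. Lowering.

Call:
step_arm:
  motion:
    - {"delta_pos":[0.4,0.8,10],"delta_rot":[0,0,0.3],"hand":35}
    - {"delta_pos":[0,0,14],"delta_rot":[0,0,0],"hand":35}
    - {"delta_pos":[0,0,10],"delta_rot":[0,0,0],"hand":35}
    - {"delta_pos":[0,0,3],"delta_rot":[0,0,0],"hand":35}
    - {"delta_pos":[0,0,0],"delta_rot":[0,0,0],"hand":35}

```text
t: 6.95
tcp_pos: [0.4786, 0.0716, 0.0844]
orientation: [-3.141, 0.001, 0.763]
wrist_force: [0.3, 0.1, -1.1]
grip_width: 0.0442
gripper_force: 62.3
```

Call:
step_arm:
  motion:
    - {"delta_pos":[0,0,1.2],"delta_rot":[0,0,0],"hand":35}
    - {"delta_pos":[0,0,1],"delta_rot":[0,0,0],"hand":35}
    - {"delta_pos":[0,0,0.5],"delta_rot":[0,0,0],"hand":35}
    - {"delta_pos":[0,0,0],"delta_rot":[0,0,0],"hand":35}
    - {"delta_pos":[0,0,0],"delta_rot":[0,0,0],"hand":35}

```text
t: 7.45
tcp_pos: [0.4795, 0.0717, 0.0833]
orientation: [3.141, -0.001, 0.763]
wrist_force: [-2.3, -0.3, 6.4]
grip_width: 0.044
gripper_force: 63.2
```

```bash
python3 -c "
from h import *
plan(479.4,71.6,83,43.7)"
```

```text
t 7.45 tcp [479.5  71.7  83.3] rpy [ 1.799e+02 -1.000e-01  4.370e+01] j6 145.0 width 44.0 F [-2.3 -0.3  6.4] | rotz 0.0 shift [-0.1  0.   0.3]
```

Call:
step_arm:
  motion:
    - {"delta_pos":[0,0,0],"delta_rot":[0,0,0],"hand":48}
    - {"delta_pos":[0,0,0],"delta_rot":[0,0,0],"hand":54}
    - {"delta_pos":[0,0,0],"delta_rot":[0,0,0],"hand":58}
    - {"delta_pos":[0,0,0],"delta_rot":[0,0,0],"hand":58}
    - {"delta_pos":[0,0,-10],"delta_rot":[0,0,0],"hand":58}

```text
t: 7.95
tcp_pos: [0.4782, 0.0715, 0.0917]
orientation: [-3.14, 0.002, 0.763]
wrist_force: [0.3, 0.6, 0.1]
grip_width: 0.0578
gripper_force: 0.0
```

Call:
step_arm:
  motion:
    - {"delta_pos":[0,0,-30],"delta_rot":[0,0,0],"hand":58}
    - {"delta_pos":[0,0,-40],"delta_rot":[0,0,0],"hand":60}
    - {"delta_pos":[0,0,-40],"delta_rot":[0,0,0],"hand":85}
    - {"delta_pos":[0,0,0],"delta_rot":[0,0,-8],"hand":85}
    - {"delta_pos":[0,0,0],"delta_rot":[0,0,-8],"hand":85}

```text
t: 8.45
tcp_pos: [0.4799, 0.0717, 0.2045]
orientation: [3.139, -0.002, 1.048]
wrist_force: [-0.0, -0.5, -0.0]
grip_width: 0.0848
gripper_force: 0.0
```

```bash
python3 -c "
from h import *
plan(347.6,-329.1,120,152)"
```

```text
t 8.45 tcp [479.9  71.7 204.5] rpy [ 1.798e+02 -1.000e-01  6.000e+01] j6 128.0 width 84.8 F [-0.  -0.5 -0. ] | rotz -92.0 shift [ -71.4 -416.    84.5]
```

Call:
step_arm:
  motion:
    - {"delta_pos":[0,0,0],"delta_rot":[0,0,-8.3],"hand":85}
    - {"delta_pos":[0,0,0],"delta_rot":[0,0,-8.3],"hand":85}
    - {"delta_pos":[0,0,0],"delta_rot":[0,0,-8.3],"hand":85}
    - {"delta_pos":[0,0,0],"delta_rot":[0,0,-8.3],"hand":85}
    - {"delta_pos":[0,0,0],"delta_rot":[0,0,-8.3],"hand":85}

```text
t: 8.95
tcp_pos: [0.4791, 0.0716, 0.2031]
orientation: [3.141, 0.0, 1.772]
wrist_force: [-0.5, -0.9, -0.1]
grip_width: 0.0852
gripper_force: 0.0
```

Call:
step_arm:
  motion:
    - {"delta_pos":[0,0,0],"delta_rot":[0,0,-8.3],"hand":85}
    - {"delta_pos":[0,0,0],"delta_rot":[0,0,-8.3],"hand":85}
    - {"delta_pos":[0,0,0],"delta_rot":[0,0,-8.3],"hand":85}
    - {"delta_pos":[0,0,0],"delta_rot":[0,0,-8.3],"hand":85}
    - {"delta_pos":[0,0,0],"delta_rot":[0,0,-8.3],"hand":85}

```text
t: 9.45
tcp_pos: [0.479, 0.0716, 0.2031]
orientation: [3.141, 0.0, 2.497]
wrist_force: [0.6, 0.0, -0.4]
grip_width: 0.0849
gripper_force: 0.0
```

Call:
step_arm:
  motion:
    - {"delta_pos":[0,0,0],"delta_rot":[0,0,-8.3],"hand":85}
    - {"delta_pos":[-8.3,-46.2,0],"delta_rot":[0,0,0],"hand":85}
    - {"delta_pos":[-8.3,-46.2,0],"delta_rot":[0,0,0],"hand":85}
    - {"delta_pos":[-8.3,-46.2,0],"delta_rot":[0,0,0],"hand":85}
    - {"delta_pos":[-8.3,-46.2,0],"delta_rot":[0,0,0],"hand":85}

```text
t: 9.95
tcp_pos: [0.4178, -0.1075, 0.2032]
orientation: [3.142, 0.001, 2.636]
wrist_force: [0.5, -0.2, -0.3]
grip_width: 0.0851
gripper_force: 0.0
```

Call:
step_arm:
  motion:
    - {"delta_pos":[-8.3,-46.2,0],"delta_rot":[0,0,0],"hand":85}
    - {"delta_pos":[-8.3,-46.2,10],"delta_rot":[0,0,0],"hand":85}
    - {"delta_pos":[-8.3,-46.2,15],"delta_rot":[0,0,0],"hand":85}
    - {"delta_pos":[-8.3,-46.2,15],"delta_rot":[0,0,0],"hand":85}
    - {"delta_pos":[-8.3,-46.2,15],"delta_rot":[0,0,0],"hand":85}

```text
t: 10.45
tcp_pos: [0.342, -0.3302, 0.1478]
orientation: [-3.141, 0.001, 2.635]
wrist_force: [1.3, -0.1, -0.5]
grip_width: 0.0851
gripper_force: 0.0
```

Call:
step_arm:
  motion:
    - {"delta_pos":[0,0,40],"delta_rot":[0,0,0],"hand":85}
    - {"delta_pos":[0,0,30],"delta_rot":[0,0,0],"hand":85}
    - {"delta_pos":[0,0,0],"delta_rot":[0,0,0],"hand":85}
    - {"delta_pos":[0,0,0],"delta_rot":[0,0,0],"hand":85}
    - {"delta_pos":[0,0,0],"delta_rot":[0,0,0],"hand":85}

```text
t: 10.95
tcp_pos: [0.3439, -0.3289, 0.0793]
orientation: [-3.141, 0.003, 2.636]
wrist_force: [0.6, -1.2, -0.5]
grip_width: 0.0851
gripper_force: 0.0
```

```bash
python3 -c "
from h import *
plan(347.5,-329.2,12,151.5)"
```

```text
t 10.95 tcp [ 343.9 -328.9   79.3] rpy [-1.80e+02  1.00e-01  1.51e+02] j6 -15.0 width 85.1 F [ 0.6 -1.2 -0.5] | rotz -0.5 shift [-3.3  1.4 67.3]
```

Call:
step_arm:
  motion:
    - {"delta_pos":[-3.3,1.4,10],"delta_rot":[0,0,-0.5],"hand":85}
    - {"delta_pos":[0,0,30],"delta_rot":[0,0,0],"hand":85}
    - {"delta_pos":[0,0,20],"delta_rot":[0,0,0],"hand":85}
    - {"delta_pos":[0,0,7],"delta_rot":[0,0,0],"hand":85}
    - {"delta_pos":[0,0,0],"delta_rot":[0,0,0],"hand":60}
  squeeze: 50

```text
t: 11.45
tcp_pos: [0.3464, -0.3283, 0.01]
orientation: [3.141, -0.001, 2.645]
wrist_force: [-0.0, -0.0, 0.4]
grip_width: 0.0725
gripper_force: 0.0
```

Call:
step_arm:
  motion:
    - {"delta_pos":[0,0,0],"delta_rot":[0,0,0],"hand":50}
    - {"delta_pos":[0,0,0],"delta_rot":[0,0,0],"hand":40}
    - {"delta_pos":[0,0,0],"delta_rot":[0,0,0],"hand":35}
    - {"delta_pos":[0,0,0],"delta_rot":[0,0,0],"hand":35}
    - {"delta_pos":[0,0,0],"delta_rot":[0,0,0],"hand":35}

```text
t: 11.95
tcp_pos: [0.3472, -0.3293, 0.0116]
orientation: [-3.141, 0.002, 2.644]
wrist_force: [0.6, 1.6, 6.4]
grip_width: 0.0441
gripper_force: 51.4
```

```bash
python3 -c "
from h import *
plan(347.5,-329.2,12,151.5)"
```

```text
t 11.95 tcp [ 347.2 -329.3   11.6] rpy [-1.800e+02  1.000e-01  1.515e+02] j6 -15.0 width 44.1 F [0.6 1.6 6.4] | rotz 0.0 shift [-0.3  0.2 -0.4]
```

Call:
step_arm:
  motion:
    - {"delta_pos":[0,0,-30],"delta_rot":[0,0,0],"hand":35}
    - {"delta_pos":[0,0,-45],"delta_rot":[0,0,0],"hand":35}
    - {"delta_pos":[0,0,-45],"delta_rot":[0,0,6],"hand":35}
    - {"delta_pos":[0,0,-40],"delta_rot":[0,0,6],"hand":35}
    - {"delta_pos":[0,0,-20],"delta_rot":[0,0,5.8],"hand":35}
  squeeze: 60

```text
t: 12.45
tcp_pos: [0.3473, -0.3295, 0.1946]
orientation: [3.141, 0.005, 2.329]
wrist_force: [1.1, -0.3, -2.4]
grip_width: 0.0443
gripper_force: 62.8
```

Call:
step_arm:
  motion:
    - {"delta_pos":[16.2,43,0],"delta_rot":[0,0,0],"hand":35}
    - {"delta_pos":[16.2,43,0],"delta_rot":[0,0,0],"hand":35}
    - {"delta_pos":[16.2,43,0],"delta_rot":[0,0,0],"hand":35}
    - {"delta_pos":[16.2,43,0],"delta_rot":[0,0,0],"hand":35}
    - {"delta_pos":[16.2,43,0],"delta_rot":[0,0,0],"hand":35}

```text
t: 12.95
tcp_pos: [0.4464, -0.1199, 0.1911]
orientation: [3.141, 0.001, 2.333]
wrist_force: [1.1, -0.6, -1.4]
grip_width: 0.0443
gripper_force: 62.7
```

Call:
step_arm:
  motion:
    - {"delta_pos":[16.2,43,0],"delta_rot":[0,0,0],"hand":35}
    - {"delta_pos":[16.2,43,0],"delta_rot":[0,0,0],"hand":35}
    - {"delta_pos":[16.2,43,0],"delta_rot":[0,0,0],"hand":35}
    - {"delta_pos":[16.2,43,0],"delta_rot":[0,0,0],"hand":35}
    - {"delta_pos":[16,42.6,0],"delta_rot":[0,0,0],"hand":35}

```text
t: 13.45
tcp_pos: [0.5457, 0.0871, 0.191]
orientation: [3.141, 0.001, 2.334]
wrist_force: [0.7, -0.5, -1.9]
grip_width: 0.0441
gripper_force: 62.7
```

Call:
step_arm:
  motion:
    - {"delta_pos":[0,0,20],"delta_rot":[0,0,0],"hand":35}
    - {"delta_pos":[0,0,20],"delta_rot":[0,0,0],"hand":35}
    - {"delta_pos":[0,0,10],"delta_rot":[0,0,0],"hand":35}
    - {"delta_pos":[0,0,0],"delta_rot":[0,0,0],"hand":35}
    - {"delta_pos":[0,0,0],"delta_rot":[0,0,0],"hand":35}

```text
t: 13.95
tcp_pos: [0.5453, 0.0848, 0.1411]
orientation: [3.141, 0.0, 2.333]
wrist_force: [-0.6, 0.6, -0.6]
grip_width: 0.0445
gripper_force: 62.7
```

```bash
cat > hang.py <<'E'
from h import *
import sys
x,y,z,psi,off,u0,name=sys.argv[1:]  # off: carton centre along tool x; u0: label sign along tool x
plan(float(x),float(y),float(z),float(psi))
s=readout.observe(); t=np.array(s["tcp_pos"])*1000; p=s["orientation"][2]; a=np.array([np.cos(p),np.sin(p)]); b=np.array([-a[1],a[0]])
zb=t[2]-float(z)+70; c=t[:2]+float(off)*a; a=a*float(u0); out=[]
for n,(U,V) in(("top",(225,185)),("scene",(237,190))):
    d=cam(n); crop(d,U,V,44,33,"pics/x.png",400,300); im=cv2.imread("pics/x.png")
    M=R.from_euler('xyz',d['attitude']).as_matrix()
    for i,(l,w) in enumerate(((47.5,22.5),(47.5,-22.5),(-47.5,-22.5),(-47.5,22.5))):
        q=(np.r_[c+l*a+w*b,zb+44]/1000-d['eye'])@M@d['K'].T; q=((q[:2]/q[2]+.5-np.array([U-44,V-33]))*400/88).astype(int)
        cv2.circle(im,[int(v) for v in q],2,(0,0,255) if i<2 else (0,255,0),-1)
    out.append(im)
cv2.imwrite(name,np.hstack(out))
E
python3 hang.py 546 84.4 81.6 133.7 11.7 1 pics/cp.png
```

```text
t 13.95 tcp [545.3  84.8 141.1] rpy [180.    0.  133.7] j6 55.0 width 44.5 F [-0.6  0.6 -0.6] | rotz -0.0 shift [-0.8  0.2 59.5]
```

View pics/cp.png

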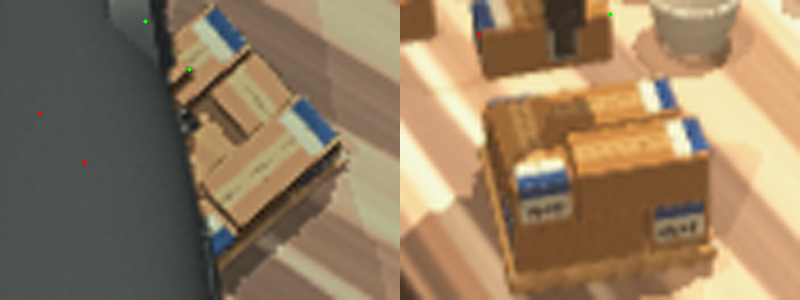

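C hangs as predicted (dots at its near corners, label end at about (478,34)), and B lies flush on place_3 with its label out near (543,195). Lowering C.

Call:
step_arm:
  motion:
    - {"delta_pos":[-0.8,0.2,15],"delta_rot":[0,0,0],"hand":35}
    - {"delta_pos":[0,0,20],"delta_rot":[0,0,0],"hand":35}
    - {"delta_pos":[0,0,15],"delta_rot":[0,0,0],"hand":35}
    - {"delta_pos":[0,0,7],"delta_rot":[0,0,0],"hand":35}
    - {"delta_pos":[0,0,0],"delta_rot":[0,0,0],"hand":35}

```text
t: 14.55
tcp_pos: [0.5457, 0.0845, 0.0832]
orientation: [-3.141, -0.0, 2.333]
wrist_force: [0.6, 0.6, -1.5]
grip_width: 0.0441
gripper_force: 62.7
```

Call:
step_arm:
  motion:
    - {"delta_pos":[0,0,1.2],"delta_rot":[0,0,0],"hand":35}
    - {"delta_pos":[0,0,1],"delta_rot":[0,0,0],"hand":35}
    - {"delta_pos":[0,0,0.5],"delta_rot":[0,0,0],"hand":35}
    - {"delta_pos":[0,0,0],"delta_rot":[0,0,0],"hand":35}
    - {"delta_pos":[0,0,0],"delta_rot":[0,0,0],"hand":35}

```text
t: 15.05
tcp_pos: [0.5465, 0.0848, 0.0817]
orientation: [3.14, 0.001, 2.334]
wrist_force: [-0.2, -0.7, 5.3]
grip_width: 0.0443
gripper_force: 63.4
```

```bash
python3 -c "
from h import *
plan(546,84.4,81.6,133.7)"
```

```text
t 15.05 tcp [546.5  84.8  81.7] rpy [1.799e+02 1.000e-01 1.337e+02] j6 55.0 width 44.3 F [-0.2 -0.7  5.3] | rotz 0.0 shift [ 0.1 -0.6  0.1]
```

Call:
step_arm:
  motion:
    - {"delta_pos":[0,0,0],"delta_rot":[0,0,0],"hand":48}
    - {"delta_pos":[0,0,0],"delta_rot":[0,0,0],"hand":54}
    - {"delta_pos":[0,0,0],"delta_rot":[0,0,0],"hand":58}
    - {"delta_pos":[0,0,0],"delta_rot":[0,0,0],"hand":58}
    - {"delta_pos":[0,0,-10],"delta_rot":[0,0,0],"hand":58}

```text
t: 15.55
tcp_pos: [0.5449, 0.0845, 0.0898]
orientation: [-3.14, -0.001, 2.334]
wrist_force: [-0.1, 0.3, -0.5]
grip_width: 0.0579
gripper_force: 0.0
```

Call:
step_arm:
  motion:
    - {"delta_pos":[0,0,-30],"delta_rot":[0,0,0],"hand":58}
    - {"delta_pos":[0,0,-40],"delta_rot":[0,0,0],"hand":60}
    - {"delta_pos":[0,0,-20],"delta_rot":[0,0,0],"hand":85}
    - {"delta_pos":[0,0,0],"delta_rot":[0,0,-6],"hand":85}
    - {"delta_pos":[17.8,37.9,0],"delta_rot":[0,0,0],"hand":85}

```text
t: 16.05
tcp_pos: [0.5568, 0.1226, 0.1828]
orientation: [3.141, 0.002, 2.438]
wrist_force: [0.4, 0.9, -0.3]
grip_width: 0.085
gripper_force: 0.0
```

Call:
step_arm:
  motion:
    - {"delta_pos":[17.8,37.9,0],"delta_rot":[0,0,0],"hand":85}
    - {"delta_pos":[17.8,37.9,0],"delta_rot":[0,0,0],"hand":85}
    - {"delta_pos":[17.8,37.9,0],"delta_rot":[0,0,0],"hand":85}
    - {"delta_pos":[17.8,37.9,0],"delta_rot":[0,0,0],"hand":85}
    - {"delta_pos":[17.8,37.6,0],"delta_rot":[0,0,0],"hand":85}

```text
t: 16.55
tcp_pos: [0.6115, 0.3287, 0.1814]
orientation: [3.141, 0.0, 2.438]
wrist_force: [0.4, -0.1, 0.3]
grip_width: 0.0851
gripper_force: 0.0
```

Call:
step_arm:
  motion:
    - {"delta_pos":[0,0,40],"delta_rot":[0,0,0],"hand":85}
    - {"delta_pos":[0,0,40],"delta_rot":[0,0,0],"hand":85}
    - {"delta_pos":[0,0,20],"delta_rot":[0,0,0],"hand":85}
    - {"delta_pos":[0,0,0],"delta_rot":[0,0,0],"hand":85}
    - {"delta_pos":[0,0,0],"delta_rot":[0,0,0],"hand":85}

```text
t: 17.05
tcp_pos: [0.6115, 0.3271, 0.0816]
orientation: [3.141, 0.0, 2.438]
wrist_force: [0.4, -0.7, 1.3]
grip_width: 0.085
gripper_force: 0.0
```

```bash
python3 -c "
from h import *
plan(611.8,326.8,12,139.7)"
```

```text
t 17.05 tcp [611.5 327.1  81.6] rpy [180.    0.  139.7] j6 68.0 width 85.0 F [ 0.4 -0.7  1.3] | rotz 0.0 shift [-0.4 -0.  69.6]
```

Call:
step_arm:
  motion:
    - {"delta_pos":[0,0,15],"delta_rot":[0,0,0],"hand":85}
    - {"delta_pos":[0,0,30],"delta_rot":[0,0,0],"hand":85}
    - {"delta_pos":[0,0,17],"delta_rot":[0,0,0],"hand":85}
    - {"delta_pos":[0,0,7],"delta_rot":[0,0,0],"hand":85}
    - {"delta_pos":[0,0,0],"delta_rot":[0,0,0],"hand":60}
  squeeze: 50

```text
t: 17.55
tcp_pos: [0.6118, 0.3271, 0.0126]
orientation: [3.141, 0.0, 2.438]
wrist_force: [-0.0, 0.4, 0.5]
grip_width: 0.0727
gripper_force: 0.0
```

Call:
step_arm:
  motion:
    - {"delta_pos":[0,0,0],"delta_rot":[0,0,0],"hand":50}
    - {"delta_pos":[0,0,0],"delta_rot":[0,0,0],"hand":40}
    - {"delta_pos":[0,0,0],"delta_rot":[0,0,0],"hand":35}
    - {"delta_pos":[0,0,0],"delta_rot":[0,0,0],"hand":35}
    - {"delta_pos":[0,0,0],"delta_rot":[0,0,0],"hand":35}

```text
t: 18.05
tcp_pos: [0.6125, 0.3277, 0.0138]
orientation: [3.138, 0.001, 2.438]
wrist_force: [-0.4, -0.4, 7.0]
grip_width: 0.0442
gripper_force: 52.2
```

```bash
python3 -c "
from h import *
plan(611.8,326.8,12,139.7)
d=cam('top');crop(d,225,185,44,33,'pics/b1.png',400,300)
d=cam('scene');crop(d,237,190,44,33,'pics/b2.png',400,300)
cv2.imwrite('pics/st.png',np.hstack([cv2.imread('pics/b1.png'),cv2.imread('pics/b2.png')]))"
```

```text
t 18.05 tcp [612.5 327.7  13.8] rpy [1.798e+02 1.000e-01 1.397e+02] j6 68.0 width 44.2 F [-0.4 -0.4  7. ] | rotz 0.0 shift [-0.  -1.1  1.8]
```

View pics/st.png

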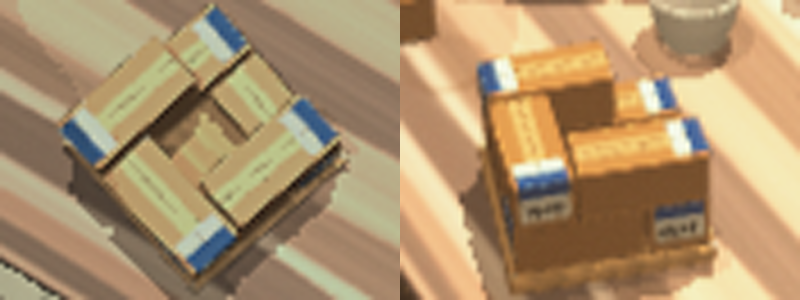

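Top half: B (label at (212,248)) and C (label at (90,142)) lie in place, `laid` is unmoved (corner (342,145)), and P1 is open. I'll measure the gap before placing the last one.

```bash
python3 - <<'E'
from h import *
d=cam("top"); g=cv2.cvtColor(d["frame"],cv2.COLOR_RGB2GRAY)
for n,p in (("laid",[(300,95),(342,145),(200,185),(240,225)]),("B",[(190,275),(238,228),(103,170),(152,138)]),("C",[(62,125),(103,170),(157,40),(198,78)])):
    q=uv(p,(181,152),400/88); s=cv2.cornerSubPix(g,q.astype(np.float32).reshape(-1,1,2).copy(),(2,2),(-1,-1),(3,50,.01)).reshape(-1,2)
    print(n,rect(cast(d,q,.114)),rect(cast(d,s,.114)))
E
```

```text
laid [499.  -12.3 -48.1  93.3  43.2  43.6] [499.4 -10.4 -48.   96.3  44.6  41.7]
B [ 468.6   57.2 -136.9   92.4   43.9  131. ] [ 466.4   57.3 -135.8   92.9   45.   134. ]
C [538.7  88.3 135.1  91.8  41.7  46.1] [538.9  87.5 135.7  90.3  43.8  37.6]
```

Call:
step_arm:
  motion:
    - {"delta_pos":[0,0,-30],"delta_rot":[0,0,0],"hand":35}
    - {"delta_pos":[0,0,-45],"delta_rot":[0,0,0],"hand":35}
    - {"delta_pos":[0,0,-45],"delta_rot":[0,0,0],"hand":35}
    - {"delta_pos":[0,0,-40],"delta_rot":[0,0,-8.4],"hand":35}
    - {"delta_pos":[0,0,-20],"delta_rot":[0,0,-8.4],"hand":35}
  squeeze: 60

```text
t: 18.7
tcp_pos: [0.6123, 0.3275, 0.1968]
orientation: [3.137, 0.004, 2.737]
wrist_force: [0.3, -0.0, -1.1]
grip_width: 0.0443
gripper_force: 62.1
```

C reads a few mm short of intended, so I'll check more sharply with averaged edge profiles along and across each top before committing the last carton.

```bash
python3 - <<'E'
from h import *
for cn in ("top","scene"):
    d=cam(cn); g=cv2.cvtColor(d["frame"],cv2.COLOR_RGB2LAB).astype(np.float32)
    M=R.from_euler('xyz',d['attitude']).as_matrix()
    def samp(c,yaw,a,b):
        u=np.array([np.cos(yaw),np.sin(yaw)]);n=np.array([-u[1],u[0]])
        P=np.array(c)+a[...,None]*u+b[...,None]*n
        q=(np.concatenate([P,np.full(a.shape+(1,),114.)],-1)/1000-d['eye'])@M@d['K'].T; q=(q[...,:2]/q[...,2:]).astype(np.float32)
        return cv2.remap(g,q[...,0].copy(),q[...,1].copy(),cv2.INTER_CUBIC)
    def peaks(c,yaw,axis,at,rng):
        t=np.arange(at-12,at+12.1,1.0); w=np.linspace(*rng,15)
        A,B=np.meshgrid(t,w); I=(samp(c,yaw,A,B) if axis==0 else samp(c,yaw,B,A)).mean(0)
        G=np.linalg.norm(np.gradient(I,axis=0),axis=1)
        k=[i for i in range(1,len(G)-1) if G[i]>=G[i-1] and G[i]>=G[i+1] and G[i]>.35*G.max()]
        return [(float(t[i].round(1)),float(G[i].round(1))) for i in k]
    for n,c,y in(("laid",(500,-11),-46.3),("B",(467.1,59.9),223.7),("C",(538.1,93),133.7)):
        y=np.radians(y)
        print(cn,n,"label",peaks(c,y,0,47.5,(-17,17)),"tail",peaks(c,y,0,-47.5,(-17,17)),"\n   n+",peaks(c,y,1,22.5,(-40,20)),"n-",peaks(c,y,1,-22.5,(-40,20)))
E
```

```text
top laid label [(36.5, 28.0), (48.5, 13.300000190734863)] tail [(-50.5, 33.5), (-46.5, 31.899999618530273)] 
   n+ [(21.5, 9.100000381469727), (25.5, 4.099999904632568)] n- [(-21.5, 43.20000076293945)]
top B label [(37.5, 31.600000381469727), (49.5, 11.800000190734863), (54.5, 11.899999618530273)] tail [(-51.5, 40.79999923706055), (-45.5, 31.799999237060547)] 
   n+ [(22.5, 17.100000381469727), (27.5, 8.699999809265137)] n- [(-20.5, 18.399999618530273)]
top C label [(45.5, 14.100000381469727), (49.5, 11.0), (53.5, 5.900000095367432)] tail [(-51.5, 11.800000190734863), (-48.5, 11.399999618530273)] 
   n+ [(22.5, 40.29999923706055)] n- [(-24.5, 4.300000190734863), (-20.5, 6.099999904632568)]
scene laid label [(47.5, 20.299999237060547)] tail [(-52.5, 17.799999237060547), (-47.5, 21.5)] 
   n+ [(22.5, 9.699999809265137), (29.5, 5.800000190734863)] n- [(-22.5, 11.800000190734863)]
scene B label [(38.5, 18.5), (50.5, 6.800000190734863)] tail [(-52.5, 10.300000190734863), (-44.5, 8.399999618530273)] 
   n+ [(21.5, 20.799999237060547), (26.5, 8.199999809265137)] n- [(-30.5, 21.0), (-22.5, 19.399999618530273)]
scene C label [(50.5, 12.800000190734863)] tail [(-46.5, 6.599999904632568)] 
   n+ [(22.5, 10.199999809265137)] n- [(-21.5, 3.0999999046325684)]
```

All three sit within about 2 mm, so P1 is clear. Turning A and carrying it over.

Call:
step_arm:
  motion:
    - {"delta_pos":[0,0,0],"delta_rot":[0,0,-8.4],"hand":35}
    - {"delta_pos":[0,0,0],"delta_rot":[0,0,-8.4],"hand":35}
    - {"delta_pos":[0,0,0],"delta_rot":[0,0,-8.4],"hand":35}
    - {"delta_pos":[0,0,0],"delta_rot":[0,0,-8.4],"hand":35}
    - {"delta_pos":[0,0,0],"delta_rot":[0,0,-8.4],"hand":35}

```text
t: 19.3
tcp_pos: [0.6106, 0.3266, 0.1895]
orientation: [-3.141, -0.003, -2.818]
wrist_force: [-0.7, 1.2, -1.7]
grip_width: 0.0443
gripper_force: 62.1
```

Call:
step_arm:
  motion:
    - {"delta_pos":[0,0,0],"delta_rot":[0,0,-8.4],"hand":35}
    - {"delta_pos":[0,0,0],"delta_rot":[0,0,-8.4],"hand":35}
    - {"delta_pos":[0,0,0],"delta_rot":[0,0,-8.4],"hand":35}
    - {"delta_pos":[36.1,-27.5,0],"delta_rot":[0,0,0],"hand":35}
    - {"delta_pos":[36.1,-27.5,0],"delta_rot":[0,0,0],"hand":35}

```text
t: 19.8
tcp_pos: [0.5959, 0.237, 0.189]
orientation: [3.141, -0.003, -2.381]
wrist_force: [0.0, -0.7, -1.2]
grip_width: 0.0439
gripper_force: 62.3
```

Call:
step_arm:
  motion:
    - {"delta_pos":[36.1,-27.5,0],"delta_rot":[0,0,0],"hand":35}
    - {"delta_pos":[36.1,-27.5,0],"delta_rot":[0,0,0],"hand":35}
    - {"delta_pos":[36.1,-27.5,0],"delta_rot":[0,0,0],"hand":35}
    - {"delta_pos":[36.1,-27.5,0],"delta_rot":[0,0,0],"hand":35}
    - {"delta_pos":[36.1,-27.3,0],"delta_rot":[0,0,0],"hand":35}

```text
t: 20.3
tcp_pos: [0.56, 0.0117, 0.1901]
orientation: [3.14, -0.002, -2.384]
wrist_force: [1.4, -0.5, -2.3]
grip_width: 0.0442
gripper_force: 62.3
```

Call:
step_arm:
  motion:
    - {"delta_pos":[0,0,20],"delta_rot":[0,0,0],"hand":35}
    - {"delta_pos":[0,0,20],"delta_rot":[0,0,0],"hand":35}
    - {"delta_pos":[0,0,10],"delta_rot":[0,0,0],"hand":35}
    - {"delta_pos":[0,0,0],"delta_rot":[0,0,0],"hand":35}
    - {"delta_pos":[0,0,0],"delta_rot":[0,0,0],"hand":35}

```text
t: 20.8
tcp_pos: [0.5613, 0.0137, 0.1415]
orientation: [3.141, -0.001, -2.38]
wrist_force: [-0.2, 0.3, -1.5]
grip_width: 0.044
gripper_force: 62.4
```

```bash
python3 hang.py 562.2 13.7 83.8 223.7 -12.1 -1 pics/ap.png
```

```text
t 20.8 tcp [561.3  13.7 141.5] rpy [ 180.    -0.  -136.3] j6 -42.0 width 44.0 F [-0.2  0.3 -1.5] | rotz -0.0 shift [-0.6 -0.6 57.7]
```

View pics/ap.png

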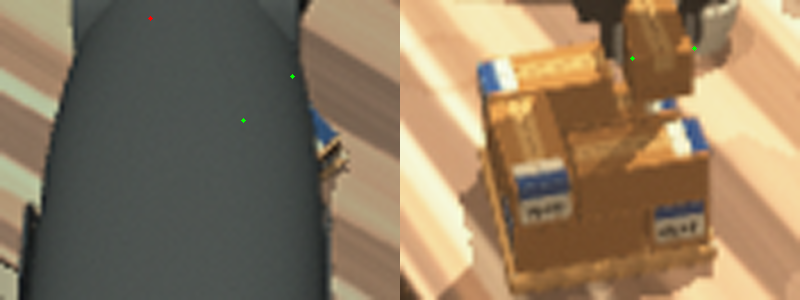

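A's tail edge matches the predicted dots (632,58) and (694,48). Lowering it.

Call:
step_arm:
  motion:
    - {"delta_pos":[-0.6,-1,15],"delta_rot":[0,0,0],"hand":35}
    - {"delta_pos":[0,0,15],"delta_rot":[0,0,0],"hand":35}
    - {"delta_pos":[0,0,13],"delta_rot":[0,0,0],"hand":35}
    - {"delta_pos":[0,0,8],"delta_rot":[0,0,0],"hand":35}
    - {"delta_pos":[0,0,4],"delta_rot":[0,0,0],"hand":35}

```text
t: 21.4
tcp_pos: [0.5627, 0.0132, 0.0865]
orientation: [-3.141, -0.0, -2.379]
wrist_force: [-0.5, 0.0, -1.2]
grip_width: 0.0441
gripper_force: 62.4
```

Call:
step_arm:
  motion:
    - {"delta_pos":[0,0,1.2],"delta_rot":[0,0,0],"hand":35}
    - {"delta_pos":[0,0,1],"delta_rot":[0,0,0],"hand":35}
    - {"delta_pos":[0,0,0.7],"delta_rot":[0,0,0],"hand":35}
    - {"delta_pos":[0,0,0],"delta_rot":[0,0,0],"hand":35}
    - {"delta_pos":[0,0,0],"delta_rot":[0,0,0],"hand":35}

```text
t: 21.9
tcp_pos: [0.5627, 0.013, 0.084]
orientation: [-3.141, 0.0, -2.379]
wrist_force: [-0.7, -0.6, -1.7]
grip_width: 0.044
gripper_force: 62.4
```

```bash
python3 -c "
from h import *
plan(562.2,13.7,83.8,223.7)"
```

```text
t 21.9 tcp [562.7  13.   84. ] rpy [-180.     0.  -136.3] j6 -42.0 width 44.0 F [-0.7 -0.6 -1.7] | rotz 0.0 shift [-0.1  0.8  0.2]
```

Call:
step_arm:
  motion:
    - {"delta_pos":[0,0,0.7],"delta_rot":[0,0,0],"hand":35}
    - {"delta_pos":[0,0,0.6],"delta_rot":[0,0,0],"hand":35}
    - {"delta_pos":[0,0,0],"delta_rot":[0,0,0],"hand":35}
    - {"delta_pos":[0,0,0],"delta_rot":[0,0,0],"hand":35}
    - {"delta_pos":[0,0,0],"delta_rot":[0,0,0],"hand":35}

```text
t: 22.4
tcp_pos: [0.5628, 0.013, 0.0838]
orientation: [-3.141, 0.001, -2.379]
wrist_force: [-3.4, -0.2, 11.3]
grip_width: 0.0443
gripper_force: 63.8
```

Call:
step_arm:
  motion:
    - {"delta_pos":[0,0,0],"delta_rot":[0,0,0],"hand":48}
    - {"delta_pos":[0,0,0],"delta_rot":[0,0,0],"hand":54}
    - {"delta_pos":[0,0,0],"delta_rot":[0,0,0],"hand":58}
    - {"delta_pos":[0,0,0],"delta_rot":[0,0,0],"hand":58}
    - {"delta_pos":[0,0,-10],"delta_rot":[0,0,0],"hand":58}

```text
t: 22.9
tcp_pos: [0.5617, 0.013, 0.0916]
orientation: [3.14, -0.002, -2.379]
wrist_force: [-0.9, 0.6, 0.4]
grip_width: 0.058
gripper_force: 0.0
```

Call:
step_arm:
  motion:
    - {"delta_pos":[0,0,-30],"delta_rot":[0,0,0],"hand":58}
    - {"delta_pos":[0,0,-40],"delta_rot":[0,0,0],"hand":58}
    - {"delta_pos":[0,0,-40],"delta_rot":[0,0,0],"hand":58}
    - {"delta_pos":[0,40,0],"delta_rot":[0,0,0],"hand":58}
    - {"delta_pos":[-20,45,0],"delta_rot":[0,0,0],"hand":58}

```text
t: 23.4
tcp_pos: [0.5183, 0.0875, 0.2046]
orientation: [-3.14, 0.002, -2.383]
wrist_force: [-0.5, 0.8, -0.2]
grip_width: 0.058
gripper_force: 0.0
```

Call:
step_arm:
  motion:
    - {"delta_pos":[-25,40,0],"delta_rot":[0,0,0],"hand":58}
    - {"delta_pos":[-25,40,0],"delta_rot":[0,0,0],"hand":58}
    - {"delta_pos":[-25,40,0],"delta_rot":[0,0,0],"hand":58}
    - {"delta_pos":[-25,40,0],"delta_rot":[0,0,0],"hand":58}
    - {"delta_pos":[0,0,0],"delta_rot":[0,0,0],"hand":58}

```text
t: 23.9
tcp_pos: [0.4789, 0.278, 0.203]
orientation: [3.141, 0.001, -2.374]
wrist_force: [0.6, -1.0, -0.1]
grip_width: 0.0578
gripper_force: 0.0
```

```bash
python3 -c "
from h import *
plan(562.2,13.7,83.8,223.7)
d=cam('top');crop(d,225,185,44,33,'pics/b1.png',400,300)
d=cam('scene');crop(d,237,190,44,33,'pics/b2.png',400,300)
cv2.imwrite('pics/end.png',np.hstack([cv2.imread('pics/b1.png'),cv2.imread('pics/b2.png')]))"
```

```text
t 23.9 tcp [478.9 278.  203. ] rpy [ 1.799e+02  1.000e-01 -1.360e+02] j6 -14.0 width 57.8 F [ 0.6 -1.  -0.1] | rotz 0.3 shift [ 122.3 -248.6  119.2]
```

View pics/end.png

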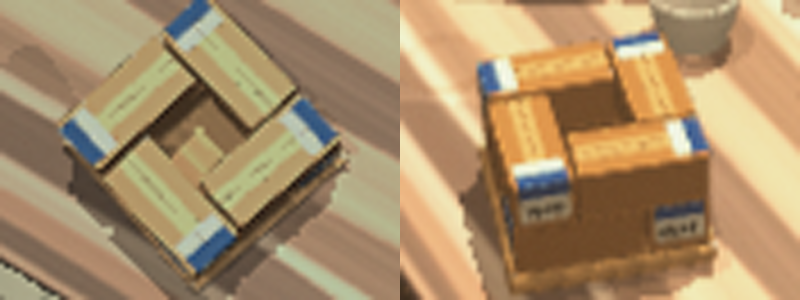

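The four cartons form a closed pinwheel round the open centre (about (205,135) in the top half). All four labels face outwards at (190,20), (90,142), (212,248) and (312,120), and the gripper is clear. Handing in.

```bash
python3 -c "
from rig import workorder
print(workorder.hand_in())"
```

```text
the job is handed in; nothing more can be done
None
```

The three loose cartons are set down on the stack and the second layer now reads as a closed pinwheel with all labels outwards. I handed the job in at about 24 s of the 72 s allowed, and no verdict came back.

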